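# Swing the hold-down bar of a writing board into its catch

## Robot

A 7-joint arm with a two-finger parallel gripper is mounted at the origin on the work surface. World frame = base frame: x ahead of the robot, y to its left, z up, the work surface at z = 0. Lengths are in m, angles in rad, forces in N, time in s.
With the tool pointing down it reaches from about 0.4 to 0.875 m from the base axis. Payload 6.5 kg.
Tool frame: the origin (TCP) lies at the very end of the fingers, on their centre line; the grasp point (between the pads) lies 19 mm behind it (arm.grasp_offset is the distance from the TCP to the grasp point, in m); y points along the fingers, x is the direction in which the jaws open and shut, and the axes are right-handed (so a half turn about y gives the same grasp; the last joint's range is limited). The gripper opens to 85 mm and grips with 20 to 120 N. Pads are 22 mm wide; open, the fingers measure 114 mm over their backs; the gripper's body (76 mm by 85 mm) begins 54 mm behind the grasp point. The pads swing forward as they close: fully open they stand 13 mm farther back than shut.
Start: joints at [-1.406, 0.536, -0.004, 1.538, 0.003, 1.067, -0.071], TCP at [0.149, 0.633, 0.231] pointing down, gripper open.
Joint ranges: [-2.7, 2.7], [-0.37, 2.16], [-1.27, 1.26], [0.24, 2.4], [-1.31, 4.45], [0.19, 1.91], [-2.76, 2.76]. Speed limits (rad/s): [2.39, 2.39, 3.14, 3.14, 3.14, 3.14, 3.14].

## Interface

Orientations are given as a unit quaternion [w, x, y, z].
In Python, from workcell import arm gives the robot as it stands.
- The arm moves only by the tool send_rows, never from a script. Its argument "increments" is a list that holds one entry, the list of rows, each a list of 6 numbers: the shift along the tool's x, y, z in mm, then the turn, a rotation vector about the tool's x, y, z in degrees. In form: [[[tx, ty, tz, ax, ay, az], ...]]. A call has 1 to 8 rows; each row shifts and turns the commanded pose from where the row before left it, along the tool's axes as they then stand; what a row does not reach is not made up. A row lasts 1/12 s, in which the tool goes at most 41.7 mm and 7.16 degrees, less where a joint would pass 70% of its speed; a pose out of reach is approached as far as the arm can. A call is refused whole if a number of a shift passes 41.7 or a number of a turn 7.16, either way. A call with a gripper value outside its range is refused whole. "claw" is the closure, from 0 (fully open) to 1 (shut), set as the call begins (left out, the last holds). The fingers move at their own pace and stop on an object; the grip force is fixed at half the most. Time passes only in rows, so rows that do not move let the fingers close. It gives the time, the measured TCP pose, the force and the opening at its end, in the units of the state.
- arm.observe(): the state, without advancing time (a new reading comes with each control period).
- arm.capture(name): name is "scene" or "top" or "wrist"; returns the picture (420x560x3 uint8, red, green, blue); there is no depth.
- arm.camera_params(name): a dict with "intrinsics" (3x3 intrinsics, pixels), "camera_from_world" (4x4, takes a point from world to camera coordinates). Camera axes: x right, y up, looking along -z (the intrinsics and any distortion apply to the point x, -y, -z); pixel columns grow to the right and rows downward; lengths in m; the calibration is good to about 2 mm. The wrist camera is an equidistant fisheye: a pixel r from the principal point sees the ray r / f radians off the axis. A picture is of the moment at which its call begins: read the wrist's pose just before it. camera_params takes no time and is no camera call; for the wrist camera it gives the pose at the moment of the call.
- arm.finish_job(): hands the job in, once; it reports no verdict.
Trained networks look in the newest picture that a camera, given by its name, has taken for a name from the list of things; names that differ only in an ending like _2 or _b are one class to them, and where a whole thing is asked for, a point or a joint stands for the part that bears it (a point fixed in the world has none). Each returns a list of dicts, best first, with "confidence" (0 to 1); they miss things now and then, are a little off and sometimes report something else, mostly with a low value. They report only what shows in the picture. A call takes as long as a camera call.
- arm.silhouettes(camera, name): "pixels" (420x560 bool, what is visible of it) and "bbox" ([centre column, centre row, width, height] in pixels, round what is visible of it).
The state is a dict: "t": time; "joint_pos": joint angles; "qd": joint speeds; "effort": joint torques, N m; "tcp_pos": TCP position; "orientation": TCP orientation; "contact_force": force on the tool from outside, world axes, zero at the start; "torque": the same for the moment, N m; "width": finger opening in m.
Only numpy, scipy, OpenCV 4.12 (cv2) and the standard library are available. Lean on these libraries where they do the work, as an engineer would, in place of code of your own. Each camera call takes 0.05 s, during which the arm holds its last target.

## Task

Hook the forked end of the wooden hold-down bar onto the board's headed post while the bar is still well slanted, then swing it about the post, keeping it snug there, until its toe clicks past the catch's spring plunger and stays held against the back stop, across the top of the red placard. The catch is adjustable and nobody noted its setting, so go by feel and gently: never press the bar on post or catch with more than about 12 N. Leave the inkstone and the brush tray alone, and let go of the bar at the end.

Things in the scene. Friction and masses are not known exactly. Their poses are not given: they have to be found in the camera images.
- board: Plywood writing board fixed on the table, 300 (x) by 410 (y) by 18 mm high, a red placard let in flush with its top. Origin: centre of its underside; x points from the robot's side to the top of the placard, y left along it, z up. Post at x 100, y 145 mm, catch at its right end. The home bar lies along y, fork at +y.
- post_axis (a point): Fixed headed post: steel shank 12 mm in diameter, brass head 21 mm across, its underside 20 and its top 25.5 mm above the board's top, so the fork slides under it from the side. Point on the shank's axis, 8 mm above the board's top, axes as the board's. Post and catch are screwed into soft plywood and pull loose above about 12 N.
- catch_mid (a point): Where the middle of the toe's end face would lie with the catch in the middle of its slotted plate: 290 mm from post_axis along the board's -y, 8 mm above its top, axes as the board's. The dark steel catch has been set and clamped anywhere within 14 mm either way of this along x. It has an end wall 3 mm beyond the toe, a lip over it 20 mm above the board, and a back stop for its +y side.
- bar_mid (a point): Loose hold-down bar, dark wood with brass ends, 308 x 34 x 16 mm thick, 0.2 to 0.3 kg, flat on the board. Point: its centre, 8 mm above its underside. x runs along it from forked heel to toe, y across, z up. Home: x along the board's -y. Starts turned 0.4 to 0.7 rad from that, toe towards the robot. Grip it across its width anywhere between the brass ends.
- bar_fork (a point): Seat of the bar's fork, 140 mm from bar_mid towards the heel, 8 mm above the underside: the post's axis comes here when the shank bottoms in the slot. Slot 15 mm wide, open at the heel end, its floor 6 mm from here towards the toe; the prongs reach 18 mm beyond here and flare to a 25 mm mouth. Starts 40 to 110 mm short of the post. Axes as bar_mid.
- bar_toe (a point): Middle of the toe's end face, 150 mm from bar_mid, 8 mm above the underside. The +y corner, leading in the swing, is chamfered 6 mm along and 14 mm across; the other corner is square. In the catch a brass spring plunger stands 4 mm into the end face's path; 2 to 5 N on the toe passes it. It clicks out behind the square corner 4 mm short of the back stop and draws it there.
- inkstone: Round dark inkstone, 120 mm across and 34 mm high, on the table beside the board; origin at the centre of its underside. Leave it alone.
- brush_tray: White ceramic tray with a writing brush, 230 by 55 by 31 mm, on the table beside the board; origin at the centre of its underside, x along it. Leave it alone.

How it is judged:
On the way, in this order (a step that is already met when the one before it is completed fails the run):
1. the fork is hooked fully onto the post, bar flat and still slanted by more than 0.2 rad (horizontal distance between bar_fork and post_axis below 0.004 m and z of bar_mid in the frame of board below 0.03 m and angle between the x axis of bar_mid and the y axis of board, either way round above 0.2 rad), for 0.1 s.
2. the bar is swung home past the plunger (horizontal distance between bar_fork and post_axis below 0.0045 m and contact force between bar and back_stop above 0.5 N and angle between the x axis of bar_mid and the y axis of board, either way round below 0.065 rad and angle between bar_mid's own z axis and vertical below 0.04 rad and z of bar_mid in the frame of board below 0.03 m), for 0.1 s.
At the end, for the whole second after the job is handed in: The bar lies flat on the board (tilt under 0.04 rad, at most 4 mm up), at rest and released: post within 4.5 mm of the fork's seat, toe past the plunger and held against the catch's back stop (contact force above 0.5 N), in line with the board within 0.065 rad (all of step 2 and linear speed of bar below 0.01 m/s and contact force between the fingers and bar below 0.1 N); the robot touches nothing.
It fails at once if the post is forced (more than 14 N) (contact force between bar and post above 14 N).
It fails at once if the catch is forced (more than 14 N) (contact force between bar and catch above 14 N).
It fails at once if a bystander is moved more than 15 mm (distance of any of inkstone, brush_tray from where it was at the start of the episode above 0.015 m).
It also fails if it takes over 64 s, if anything falls off the work surface, if the arm or the gripper's body presses on something with over 40 N, if the wrist force passes 120 N, or if a joint passes its speed limit or range.

## Working session

There is one attempt and no reset: what is moved stays moved. The work goes in short steps, Python scripts to look and compute and a tool call to move; the robot and the scene stay as the last step left them, time stands still between calls to the robot, and variables do not carry over. Pictures are saved under pics/ and viewed, and the job is handed in when it is done.

Besides the shell and the picture viewer there is one more tool, called after "Emit:" as name(argument=value, ...), one argument or row to a line, values as JSON. send_rows: Moves the arm, as the interface text tells. Its arguments: {"type":"object","properties":{"increments":{"type":"array","items":{"type":"array","items":{"type":"array","items":{"type":"number"}}}},"claw":{"type":"number"}},"required":["increments"]}

```bash
mkdir -p pics; ls; python3 - <<'E'
from workcell import arm
import cv2,numpy as np
print(arm.observe())
for c in("top","scene"):
    im=arm.capture(c); cv2.imwrite(f"pics/{c}0.png",im[:,:,::-1])
    p=arm.camera_params(c);print(p)
E
```

```text
pics
{'t': 0.0, 'joint_pos': array([-1.40618142,  0.53718466, -0.00444982,  1.53890323,  0.00259619,
        1.06729498, -0.07118112]), 'qd': array([-0.0003573 ,  0.00011323,  0.00070115, -0.0008072 , -0.00130442,
       -0.00109695,  0.00023035]), 'effort': array([ 2.88654956e-04, -5.83437002e+01,  1.04858078e+00, -2.59097582e+01,
        1.22314956e-02,  9.76801675e-03, -1.15019904e-05]), 'tcp_pos': array([0.14856356, 0.63212588, 0.23038926]), 'orientation': array([-0.55380322,  0.5546524 ,  0.43865878, -0.43959206]), 'contact_force': array([-0.05630217,  1.28495395, -0.0427214 ]), 'torque': array([ 0.00340293, -0.00539971,  0.00733622]), 'width': 0.08525520526192422}
{'intrinsics': array([[398.37811187,   0.        , 284.59384441],
       [  0.        , 398.37811187, 211.17731211],
       [  0.        ,   0.        ,   1.        ]]), 'camera_from_world': array([[-0.02582878, -0.99964872, -0.0059423 ,  0.01567734],
       [ 0.99393803, -0.02631577,  0.10674583, -0.53647501],
       [-0.10686471, -0.00314917,  0.99426858, -0.89267204],
       [ 0.        ,  0.        ,  0.        ,  1.        ]])}
{'intrinsics': array([[529.48707356,   0.        , 263.42015108],
       [  0.        , 529.48707356, 208.74300868],
       [  0.        ,   0.        ,   1.        ]]), 'camera_from_world': array([[-0.40479645,  0.91425844, -0.01647243,  0.24036517],
       [-0.53004987, -0.2199293 ,  0.81894948,  0.26838833],
       [ 0.7451087 ,  0.34023905,  0.57362916, -1.73591958],
       [ 0.        ,  0.        ,  0.        ,  1.        ]])}
```

View pics/top0.png

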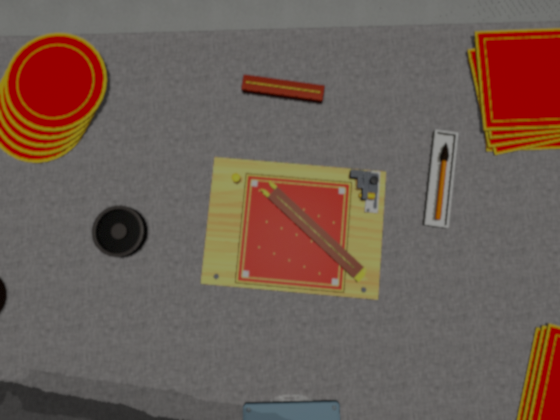

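View pics/scene0.png

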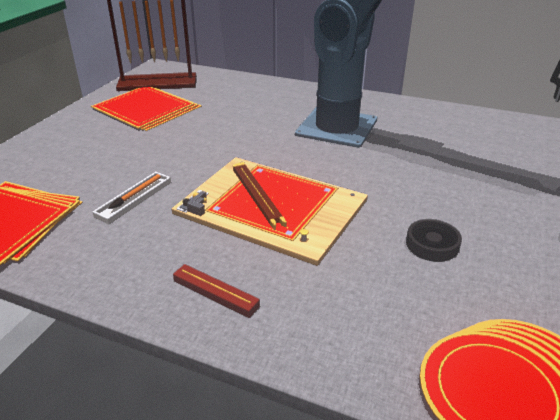

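```bash
cat > h.py <<'E'
from workcell import arm
import cv2,numpy as np
def unproj(c,px,z,p=None):
    p=p or arm.camera_params(c);K=p['intrinsics'];T=p['camera_from_world'];R=T[:3,:3];o=-R.T@T[:3,3]
    px=np.atleast_2d(px).astype(float);out=[]
    for u,v in px:
        a=(u-K[0,2])/K[0,0];b=(v-K[1,2])/K[1,1]
        if c=='wrist':
            r=np.hypot(a,b);s=np.sinc(r/np.pi); d=np.array([a*s,-b*s,-np.cos(r)])
        else: d=np.array([a,-b,-1])
        w=R.T@d; out.append(o+w*(z-o[2])/w[2])
    return np.array(out)
def proj(c,P,p=None):
    p=p or arm.camera_params(c);K=p['intrinsics'];T=p['camera_from_world']
    q=np.atleast_2d(P)@T[:3,:3].T+T[:3,3];x,y,z=q[:,0],-q[:,1],-q[:,2]
    if c=='wrist':
        rho=np.hypot(x,y);th=np.arctan2(rho,z);k=th/np.maximum(rho,1e-9)
    else:k=1/z
    return np.c_[K[0,0]*x*k+K[0,2],K[1,1]*y*k+K[1,2]]
E
python3 - <<'E'
from h import *
im=arm.capture('top')
cv2.imwrite('pics/topz.png',cv2.resize(im[140:310,190:400,::-1],None,fx=3.8,fy=3.5,interpolation=cv2.INTER_CUBIC))
for n in('board','bar_mid','post_axis','catch_mid'):
    r=arm.silhouettes('top',n)
    for d in r[:2]:
        m=d['pixels'].astype(np.uint8);print(n,d['confidence'],d['bbox'],m.sum())
    if r and n in('board','bar_mid'):
        m=r[0]['pixels'];ys,xs=np.nonzero(m);z=.018 if n=='board' else .034
        W=unproj('top',np.c_[xs,ys],z)[:,:2]*1000
        rc=cv2.minAreaRect(W.astype(np.float32));print(rc,cv2.boxPoints(rc))
E
```

```text
board 0.9 [293.3, 228.1, 181.2, 143.5] 20248
((500.80816650390625, -18.765579223632812), (410.1897888183594, 299.0040283203125), 83.46991729736328) [[ 328.95166 -205.52779]
 [ 626.01587 -239.53198]
 [ 672.6647   167.99663]
 [ 375.60046  202.00082]]
bar_mid 0.69 [313.8, 230.9, 104.4, 100.6] 1997
((490.2414855957031, -61.88220977783203), (307.16632080078125, 37.40934371948242), 45.75644302368164) [[ 369.68533  -158.85574 ]
 [ 396.48465  -184.95662 ]
 [ 610.7976     35.091324]
 [ 583.9983     61.1922  ]]
post_axis 0.37 [235.4, 177.3, 5.7, 5.8] 71
catch_mid 0.79 [371.2, 195.3, 12.9, 36.8] 185
```

View pics/topz.png

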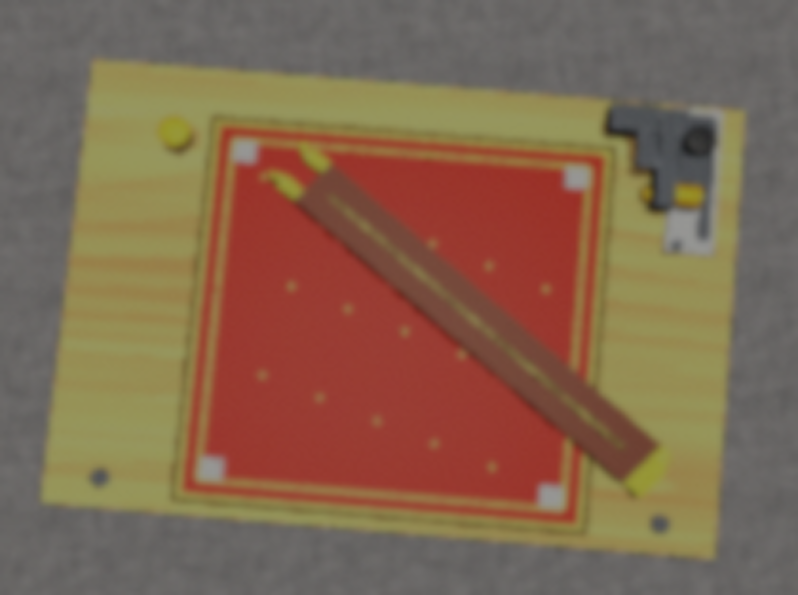

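```bash
cat >> h.py <<'E'
from scipy.spatial.transform import Rotation as R_
def Rt():
    s=arm.observe();q=s['orientation'];return s,R_.from_quat([q[1],q[2],q[3],q[0]])
bc=np.array([.5008,-.0188]);yaw=-np.radians(6.53)
RB=np.array([[np.cos(yaw),-np.sin(yaw)],[np.sin(yaw),np.cos(yaw)]])
def b2w(x,y,z=0): return np.r_[bc+RB@np.array([x,y])/1000,.018+z/1000]
E
python3 - <<'E'
from h import *
print(b2w(100,145,25.5),unproj('top',[235.4,177.3],.0435),proj('top',b2w(100,145,25.5)))
s,R=Rt();print(R.as_matrix().round(4))
# catch body in top
print(unproj('top',[[371.2,195.3]],.04), b2w(100,-145,8))
p=arm.camera_params('wrist');T=p['camera_from_world'];print(p['intrinsics'],-T[:3,:3].T@T[:3,3],T[:3,:3])
E
```

```text
[0.61664114 0.11388696 0.0435    ] [[0.61639634 0.1126066  0.0435    ]] [[234.8420261  177.20991799]]
[[ 2.288e-01 -0.000e+00 -9.735e-01]
 [ 9.735e-01 -3.000e-04  2.288e-01]
 [-3.000e-04 -1.000e+00 -0.000e+00]]
[[ 0.56681963 -0.19772116  0.04      ]] [ 0.58366135 -0.17423165  0.026     ]
[[325.1922621    0.         284.09038468]
 [  0.         325.1922621  214.37017614]
 [  0.           0.           1.        ]] [0.08431838 0.64788756 0.37400725] [[ 2.27967977e-01  9.73668531e-01 -4.39147415e-04]
 [-9.38607282e-01  2.19638992e-01 -2.66035870e-01]
 [-2.58934301e-01  6.10598460e-02  9.63963030e-01]]
```

```bash
cat >> h.py <<'E'
def plan(target,dyaw_deg,n,via=None,rnd=1):
    """tool-frame rows; dyaw about tool y"""
    s,R=Rt();p=s['tcp_pos'];pts=[p]+([np.array(via)] if via is not None else[])+[np.array(target)]
    seg=[np.linalg.norm(b-a) for a,b in zip(pts,pts[1:])];cum=np.r_[0,np.cumsum(seg)]
    P=np.array([[np.interp(t,cum,[q[k] for q in pts]) for k in range(3)] for t in np.linspace(0,cum[-1],n+1)])
    a=dyaw_deg/n;rows=[];cur=p.copy()
    for i in range(n):
        d=(R.inv().apply(P[i+1]-cur)*1000).round(rnd);rows.append([*d.tolist(),0,round(a,2),0])
        cur=cur+R.apply(d)/1000;R=R*R_.from_rotvec([0,np.radians(round(a,2)),0])
    for i in range(0,n,8):print([rows[i:i+8]])
    return rows
E
python3 - <<'E'
from h import *
plan([.49,-.062,.2],121,24,via=[.42,.35,.22],rnd=0)
E
```

```text
[[[-18.0, 1.0, -28.0, 0, 5.04, 0], [-16.0, 1.0, -30.0, 0, 5.04, 0], [-13.0, 1.0, -31.0, 0, 5.04, 0], [-11.0, 1.0, -32.0, 0, 5.04, 0], [-7.0, 1.0, -33.0, 0, 5.04, 0], [-4.0, 1.0, -34.0, 0, 5.04, 0], [-2.0, 1.0, -34.0, 0, 5.04, 0], [1.0, 1.0, -33.0, 0, 5.04, 0]]]
[[[5.0, 1.0, -34.0, 0, 5.04, 0], [7.0, 1.0, -33.0, 0, 5.04, 0], [10.0, 1.0, -32.0, 0, 5.04, 0], [5.0, 1.0, -32.0, 0, 5.04, 0], [-4.0, 1.0, -33.0, 0, 5.04, 0], [-1.0, 2.0, -34.0, 0, 5.04, 0], [2.0, 2.0, -34.0, 0, 5.04, 0], [5.0, 1.0, -33.0, 0, 5.04, 0]]]
[[[8.0, 2.0, -33.0, 0, 5.04, 0], [11.0, 2.0, -32.0, 0, 5.04, 0], [13.0, 1.0, -31.0, 0, 5.04, 0], [16.0, 2.0, -29.0, 0, 5.04, 0], [19.0, 1.0, -28.0, 0, 5.04, 0], [21.0, 2.0, -27.0, 0, 5.04, 0], [23.0, 2.0, -24.0, 0, 5.04, 0], [26.0, 1.0, -22.0, 0, 5.04, 0]]]
```

Emit:
send_rows(
  increments=[
    [[-18, 1, -28, 0, 5.04, 0], [-16, 1, -30, 0, 5.04, 0], [-13, 1, -31, 0, 5.04, 0], [-11, 1, -32, 0, 5.04, 0], [-7, 1, -33, 0, 5.04, 0], [-4, 1, -34, 0, 5.04, 0], [-2, 1, -34, 0, 5.04, 0], [1, 1, -33, 0, 5.04, 0]],
  ],
)

```text
t: 1.02
tcp_pos: [0.3365, 0.4366, 0.2235]
orientation: [0.672, -0.672, -0.22, 0.22]
contact_force: [1.3, 0.4, -0.3]
width: 0.0855
```

Emit:
send_rows(
  increments=[
    [[5, 1, -34, 0, 5.04, 0], [7, 1, -33, 0, 5.04, 0], [10, 1, -32, 0, 5.04, 0], [5, 1, -32, 0, 5.04, 0], [-4, 1, -33, 0, 5.04, 0], [-1, 2, -34, 0, 5.04, 0], [2, 2, -34, 0, 5.04, 0], [5, 1, -33, 0, 5.04, 0]],
  ],
)

```text
t: 1.68
tcp_pos: [0.4447, 0.2024, 0.2133]
orientation: [0.707, -0.707, 0.025, -0.025]
contact_force: [0.6, -0.6, 0.9]
width: 0.0854
```

Emit:
send_rows(
  increments=[
    [[8, 2, -33, 0, 5.04, 0], [11, 2, -32, 0, 5.04, 0], [13, 1, -31, 0, 5.04, 0], [16, 2, -29, 0, 5.04, 0], [19, 1, -28, 0, 5.04, 0], [21, 2, -27, 0, 5.04, 0], [23, 2, -24, 0, 5.04, 0], [26, 1, -22, 0, 5.04, 0]],
  ],
)

```text
t: 2.35
tcp_pos: [0.4902, -0.0632, 0.2003]
orientation: [0.655, -0.654, 0.267, -0.267]
contact_force: [0.9, 0.0, 0.2]
width: 0.0854
```

```bash
python3 - <<'E'
from h import *
s,R=Rt();print(s['t'],s['tcp_pos'],R.as_matrix().round(3),s['contact_force'],s['torque'])
p=arm.camera_params('wrist')
im=arm.capture('wrist');cv2.imwrite('pics/w1.png',im[:,:,::-1])
np.save('w1p.npy',p['camera_from_world'])
for n in('bar_mid','post_axis','catch_mid','board'):
    for d in arm.silhouettes('wrist',n)[:1]:
        m=d['pixels'];ys,xs=np.nonzero(m);print(n,d['confidence'],d['bbox'],m.sum())
        z={'bar_mid':.034,'post_axis':.0435,'board':.018,'catch_mid':.04}[n]
        W=unproj('wrist',np.c_[xs,ys],z,p)[:,:2]*1000
        print(W.mean(0));rc=cv2.minAreaRect(W.astype(np.float32));print(rc)
E
```

```text
2.35 [ 0.49019013 -0.06322697  0.20034468] [[ 0.714  0.     0.7  ]
 [-0.7    0.     0.714]
 [-0.    -1.     0.001]] [0.90060536 0.0225428  0.22284907] [ 0.0288314  -0.03510198 -0.07874455]
bar_mid 0.85 [285.8, 181.7, 38.9, 287.9] 9749
[499.07950329 -56.51957805]
((493.28729248046875, -62.71080017089844), (306.8856201171875, 36.62171173095703), 45.31684112548828)
post_axis 0.23 [285.3, 181.7, 38.8, 296.6] 9777
[501.17588259 -54.75931486]
((495.0216979980469, -60.99444580078125), (298.0491943359375, 35.86219024658203), 45.02301025390625)
catch_mid 0.77 [427.1, 231.3, 75.1, 62.8] 634
[ 553.2121009  -189.96799481]
((579.7420654296875, -192.2296600341797), (28.831031799316406, 92.2088394165039), 83.23946380615234)
board 0.79 [265.8, 175.6, 407.0, 351.1] 80442
[503.72130332 -19.98833898]
((504.620849609375, -19.08642578125), (410.0003967285156, 301.76422119140625), 83.41337585449219)
```

View pics/w1.png

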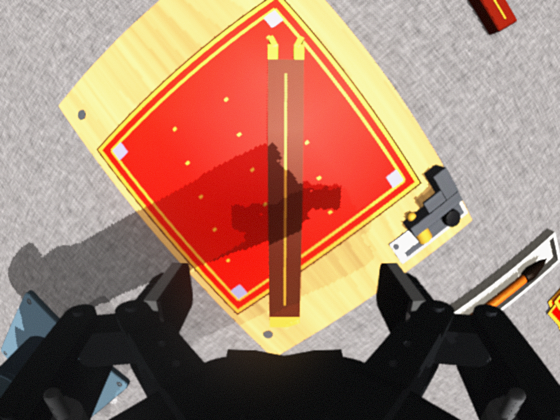

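Emit:
send_rows(
  increments=[
    [[0, 35, 0, 0, 0, 0], [0, 35, 0, 0, 0, 0], [0, 35, 0, 0, 0, 0], [0, 30, 0, 0, 0, 0], [0, 20, 0, 0, 0, 0], [0, 12, 0, 0, 0, 0], [0, 8, 0, 0, 0, 0], [0, 0, 0, 0, 0, 0]],
  ],
)

```text
t: 3.27
tcp_pos: [0.4899, -0.0609, 0.0246]
orientation: [0.655, -0.655, 0.266, -0.265]
contact_force: [-0.4, 0.8, -0.1]
width: 0.0851
```

Emit:
send_rows(
  increments=[
    [[0, 2, 0, 0, 0, 0], [0, 1, 0, 0, 0, 0], [0, 0, 0, 0, 0, 0]],
  ],
)

```text
t: 3.52
tcp_pos: [0.491, -0.0618, 0.0231]
orientation: [0.655, -0.655, 0.265, -0.266]
contact_force: [0.5, -0.0, 0.2]
width: 0.0857
```

Emit:
send_rows(
  increments=[
    [[0, 1.5, 0, 0, 0, 0], [0, 0, 0, 0, 0, 0], [0, 0, 0, 0, 0, 0], [0, 0, 0, 0, 0, 0], [0, 0, 0, 0, 0, 0], [0, 0, 0, 0, 0, 0], [0, 0, 0, 0, 0, 0], [0, 0, 0, 0, 0, 0]],
  ],
  claw=1.0,
)

```text
t: 4.18
tcp_pos: [0.4908, -0.0622, 0.0214]
orientation: [0.655, -0.655, 0.266, -0.267]
contact_force: [-1.4, 0.1, 6.0]
width: 0.0323
```

```bash
python3 - <<'E'
from h import *
for i in range(3):
    s,R=Rt();print(s['t'],s['tcp_pos'],R.as_euler('xyz'),s['contact_force'],s['torque'],s['width'])
    p=arm.camera_params('wrist')
    im=arm.capture('wrist')
cv2.imwrite('pics/w2.png',im[:,:,::-1])
im=arm.capture('top')
cv2.imwrite('pics/t2.png',cv2.resize(im[140:310,190:400,::-1],None,fx=3.8,fy=3.5,interpolation=cv2.INTER_CUBIC))
E
```

```text
4.1833 [ 0.49079086 -0.06218992  0.0213674 ] [-1.57002770e+00 -8.78605468e-04 -7.71713658e-01] [-1.39707937  0.05881253  6.00177392] [-0.08058716  0.13121146 -0.08745094] 0.032314865948447215
4.2333 [ 0.49079866 -0.06213241  0.02135605] [-1.56997754e+00 -8.26006618e-04 -7.71704114e-01] [-0.66096445  0.16501527  6.06086572] [-0.06054675  0.115071   -0.08933759] 0.032376455947826496
4.2833 [ 0.49079419 -0.06218204  0.02136092] [-1.57000912e+00 -8.81519691e-04 -7.71764611e-01] [-0.48210285 -0.79841656  5.54839196] [-0.07806561  0.11211404 -0.10713681] 0.03215985532508578
```

View pics/w2.png

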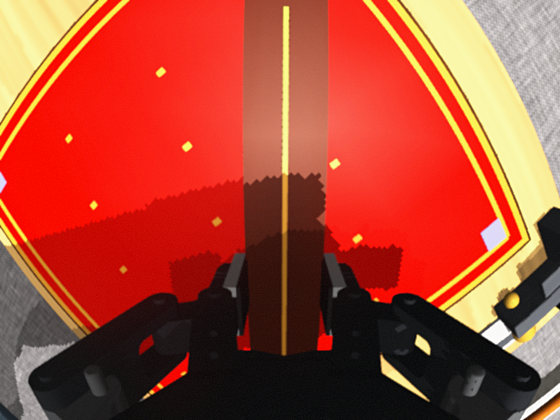

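View pics/t2.png

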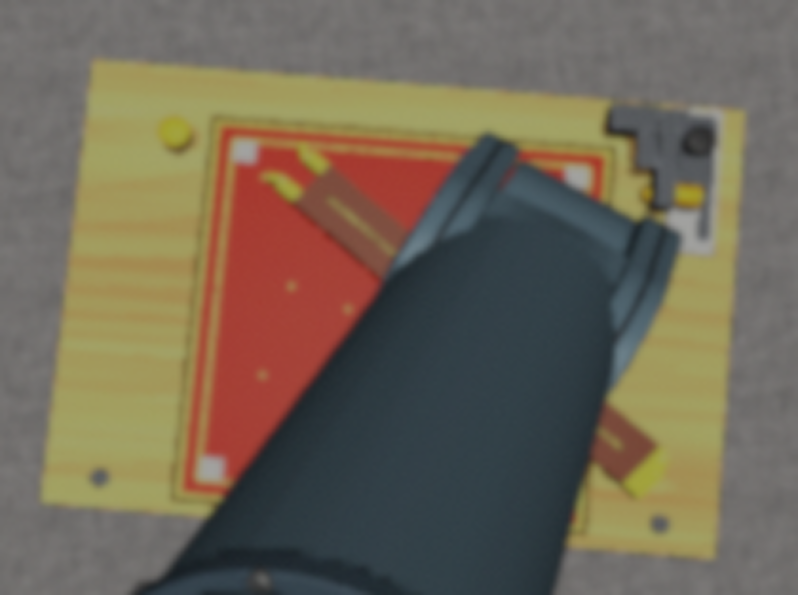

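Emit:
send_rows(
  increments=[
    [[0, -1, 0, 0, 0, 0], [0, -0.5, 0, 0, 0, 0], [-6, 0, 8, 0, 0, 0], [-8, 0, 11, 0, 0, 0], [-8, 0, 11, 0, 0, 0], [-7, 0, 10, 0, 0, 0], [-3, 0, 4, 0, 0, 0], [0, 0, 0, 0, 0, 0]],
  ],
)

```text
t: 5.05
tcp_pos: [0.4979, -0.0058, 0.022]
orientation: [0.656, -0.655, 0.265, -0.265]
contact_force: [1.1, -0.4, -3.9]
width: 0.0321
```

```bash
cat > look.py <<'E'
from h import *
import sys
n=sys.argv[1]
for i in range(2):
    s,R=Rt();print(s['t'],s['tcp_pos'].round(4),R.as_euler('xyz').round(4),s['contact_force'].round(2),s['torque'].round(3),s['width'].round(4))
    im=arm.capture('top') if i==0 else arm.capture('wrist')
    if i==0: cv2.imwrite(f'pics/t{n}.png',cv2.resize(im[150:250,200:320,::-1],None,fx=6,fy=6,interpolation=cv2.INTER_CUBIC))
    else: cv2.imwrite(f'pics/w{n}.png',im[:,:,::-1])
E
python3 look.py 3
```

```text
Traceback (most recent call last):
  File "look.py", line 5, in <module>
    s,R=Rt();print(s['t'],s['tcp_pos'].round(4),R.as_euler('xyz').round(4),s['contact_force'].round(2),s['torque'].round(3),s['width'].round(4))
                                                                                                                            ^^^^^^^^^^^^^^^^
AttributeError: 'float' object has no attribute 'round'
```

```bash
sed -i "s/s\['width'\].round(4)/s['width']/" look.py; python3 look.py 3
```

```text
5.05 [ 0.4979 -0.0058  0.022 ] [-1.5706e+00  1.1000e-03 -7.6800e-01] [ 1.08 -0.41 -3.91] [-0.059 -0.012 -0.002] 0.032103820729120255
5.1 [ 0.4978 -0.0072  0.0221] [-1.571e+00  3.000e-04 -7.694e-01] [ 0.11 -0.93 -2.91] [-0.011  0.017  0.025] 0.03241157125138948
```

View pics/t3.png

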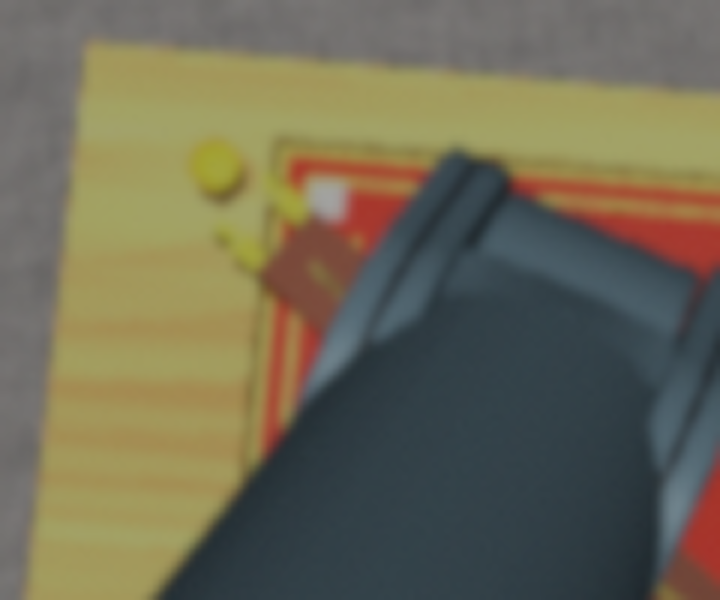

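View pics/w3.png

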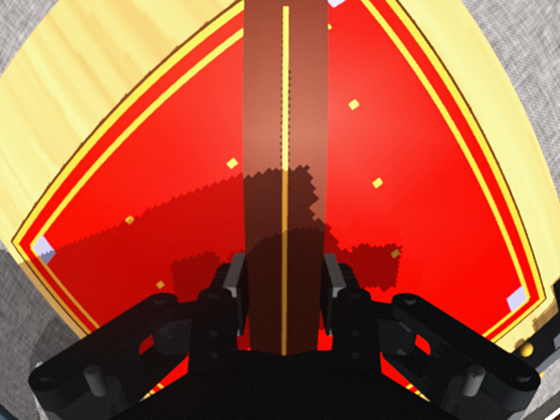

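```bash
cat > ov.py <<'E'
from h import *
import sys
n=sys.argv[1]
post=np.array([.6163,.1128]) # current estimate
s,R=Rt();t=s['tcp_pos'];M=R.as_matrix();z=M[:2,2];x=M[:2,0]
im=arm.capture('top');big=cv2.resize(im[150:250,200:320,::-1],None,fx=6,fy=6,interpolation=cv2.INTER_CUBIC)
def dr(P,c,closed=True):
    q=((proj('top',P)-[200,150]+.5)*6-.5)
    cv2.polylines(big,[np.round(q*8).astype(np.int32)],closed,c,1,cv2.LINE_AA,3)
def bp(a,l,h): return np.r_[t[:2]+z*(a)/1000+x*l/1000,h]
zt=.035
dr(np.array([bp(40,-17,zt),bp(158,-17,zt),bp(158,-12.5,zt),bp(150,-7.5,zt),bp(134,-7.5,zt),bp(134,7.5,zt),bp(150,7.5,zt),bp(158,12.5,zt),bp(158,17,zt),bp(40,17,zt)]),(255,0,0))
a=np.linspace(0,6.28,40)
dr(np.c_[post[0]+.0105*np.cos(a),post[1]+.0105*np.sin(a),0*a+.0435],(0,0,0))
d=(post-t[:2])*1000; print('t',s['t'],'F',s['contact_force'].round(2),'tcp',t.round(4),'axial to seat',d@z-140,'lateral',d@x)
cv2.imwrite(f'pics/{n}.png',big)
E
python3 ov.py o1
```

```text
t 5.15 F [ 0.33 -0.6  -3.45] tcp [ 0.4977 -0.0082  0.0222] axial to seat 29.44913393350504 lateral 0.7426463762405363
```

View pics/o1.png

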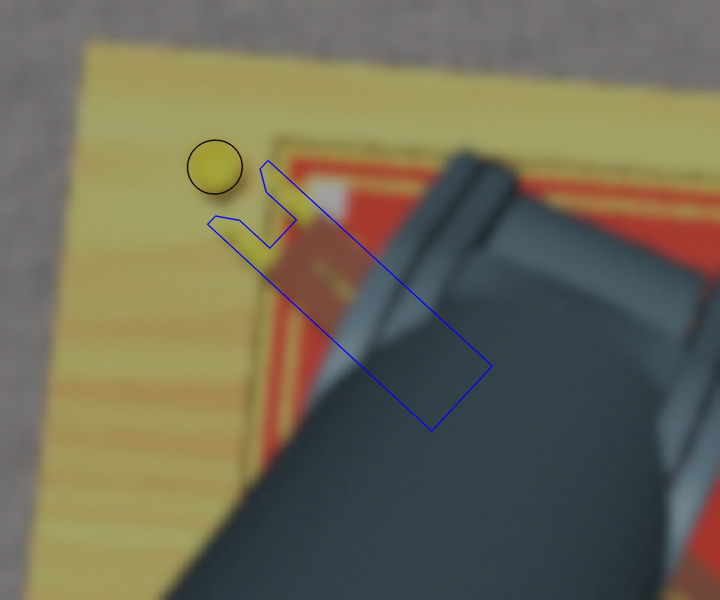

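Emit:
send_rows(
  increments=[
    [[0.4, 0, 2, 0, 0, 0], [0, 0, 3, 0, 0, 0], [0, 0, 3, 0, 0, 0], [0, 0, 3, 0, 0, 0], [0, 0, 3, 0, 0, 0], [0, 0, 2, 0, 0, 0], [0, 0, 0, 0, 0, 0], [0, 0, 0, 0, 0, 0]],
  ],
)

```text
t: 5.87
tcp_pos: [0.5095, 0.0033, 0.0223]
orientation: [-0.655, 0.655, -0.266, 0.266]
contact_force: [0.0, -0.3, -3.7]
width: 0.0327
```

```bash
python3 ov.py o2
```

```text
t 5.8667 F [ 0.04 -0.33 -3.66] tcp [0.5095 0.0033 0.0223] axial to seat 13.01386269949029 lateral 0.31770211532675635
```

View pics/o2.png

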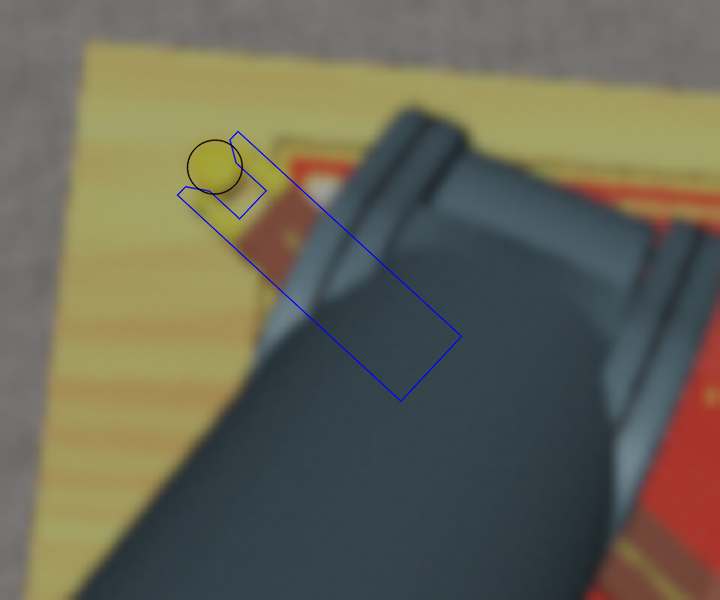

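Emit:
send_rows(
  increments=[
    [[0, 0, 2, 0, 0, 0], [0, 0, 2, 0, 0, 0], [0, 0, 2, 0, 0, 0], [0, 0, 2, 0, 0, 0], [0, 0, 1, 0, 0, 0], [0, 0, 0, 0, 0, 0], [0, 0, 0, 0, 0, 0]],
  ],
)

```text
t: 6.5
tcp_pos: [0.5157, 0.0096, 0.0223]
orientation: [-0.655, 0.655, -0.266, 0.266]
contact_force: [0.1, 0.3, -2.7]
width: 0.0325
```

Emit:
send_rows(
  increments=[
    [[0, 0, 1, 0, 0, 0], [0, 0, 0.5, 0, 0, 0], [0, 0, 0, 0, 0, 0], [0, 0, 0, 0, 0, 0]],
  ],
)

```text
t: 6.83
tcp_pos: [0.5167, 0.0107, 0.0223]
orientation: [-0.655, 0.655, -0.266, 0.266]
contact_force: [0.1, -0.9, -3.1]
width: 0.0325
```

Emit:
send_rows(
  increments=[
    [[0, 0, 1, 0, 0, 0], [0, 0, 0.5, 0, 0, 0], [0, 0, 0, 0, 0, 0], [0, 0, 0, 0, 0, 0]],
  ],
)

```text
t: 7.17
tcp_pos: [0.5178, 0.0118, 0.0223]
orientation: [0.655, -0.655, 0.266, -0.266]
contact_force: [0.2, -0.2, -2.8]
width: 0.0326
```

Emit:
send_rows(
  increments=[
    [[0, 0, 0.5, 0, 0, 0], [0, 0, 0.5, 0, 0, 0], [0, 0, 0, 0, 0, 0], [0, 0, 0, 0, 0, 0]],
  ],
)

```text
t: 7.5
tcp_pos: [0.5185, 0.0125, 0.0223]
orientation: [-0.655, 0.655, -0.266, 0.266]
contact_force: [-0.4, -0.3, -2.5]
width: 0.0324
```

Emit:
send_rows(
  increments=[
    [[0, 0, 0.5, 0, 0, 0], [0, 0, 0.5, 0, 0, 0], [0, 0, 0, 0, 0, 0], [0, 0, 0, 0, 0, 0]],
  ],
)

```text
t: 7.83
tcp_pos: [0.5192, 0.0132, 0.0223]
orientation: [0.655, -0.655, 0.266, -0.266]
contact_force: [0.6, -1.2, -3.1]
width: 0.0323
```

Emit:
send_rows(
  increments=[
    [[0, 0, 0.5, 0, 0, 0], [0, 0, 0.5, 0, 0, 0], [0, 0, 0, 0, 0, 0], [0, 0, 0, 0, 0, 0]],
  ],
)

```text
t: 8.17
tcp_pos: [0.5199, 0.014, 0.0223]
orientation: [0.655, -0.655, 0.266, -0.266]
contact_force: [0.3, -0.0, -3.2]
width: 0.0325
```

```bash
python3 ov.py o3
```

```text
t 8.1667 F [ 0.28 -0.05 -3.19] tcp [0.5199 0.014  0.0223] axial to seat -1.9190495662732872 lateral 0.2831879933314757
```

View pics/o3.png

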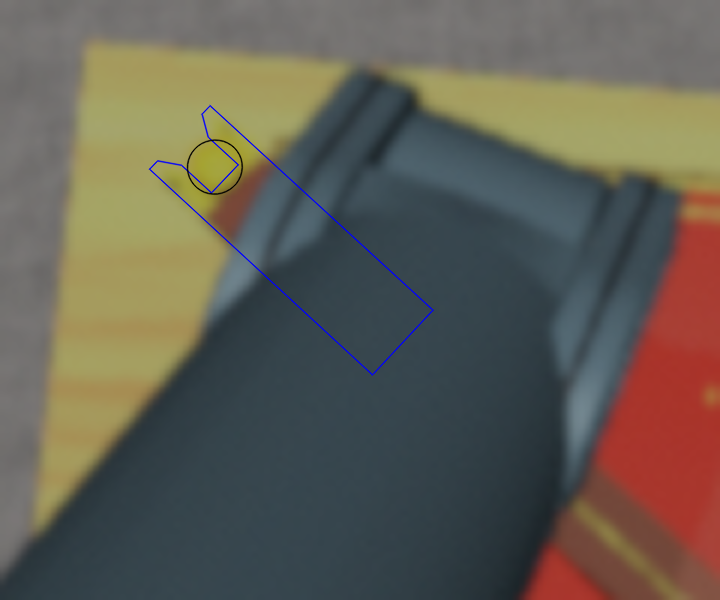

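Emit:
send_rows(
  increments=[
    [[0, 0, 0.5, 0, 0, 0], [0, 0, 0.5, 0, 0, 0], [0, 0, 0, 0, 0, 0], [0, 0, 0, 0, 0, 0]],
  ],
)

```text
t: 8.55
tcp_pos: [0.5206, 0.0147, 0.0223]
orientation: [0.655, -0.655, 0.266, -0.266]
contact_force: [0.2, -0.1, -3.0]
width: 0.0325
```

Emit:
send_rows(
  increments=[
    [[0, 0, 0.5, 0, 0, 0], [0, 0, 0.5, 0, 0, 0], [0, 0, 0, 0, 0, 0], [0, 0, 0, 0, 0, 0]],
  ],
)

```text
t: 8.88
tcp_pos: [0.5213, 0.0154, 0.0223]
orientation: [0.655, -0.655, 0.266, -0.266]
contact_force: [0.1, -0.5, -3.3]
width: 0.0323
```

Emit:
send_rows(
  increments=[
    [[0, 0, 0.5, 0, 0, 0], [0, 0, 0.5, 0, 0, 0], [0, 0, 0, 0, 0, 0], [0, 0, 0, 0, 0, 0]],
  ],
)

```text
t: 9.22
tcp_pos: [0.5218, 0.016, 0.0223]
orientation: [-0.655, 0.655, -0.266, 0.266]
contact_force: [-1.0, 0.3, -2.8]
width: 0.0326
```

Emit:
send_rows(
  increments=[
    [[0, 0, 0.5, 0, 0, 0], [0, 0, 0.3, 0, 0, 0], [0, 0, 0, 0, 0, 0], [0, 0, 0, 0, 0, 0]],
  ],
)

```text
t: 9.55
tcp_pos: [0.5218, 0.0161, 0.0221]
orientation: [-0.655, 0.655, -0.266, 0.266]
contact_force: [-3.1, -2.7, -2.6]
width: 0.0321
```

```bash
python3 ov.py o4;python3 ov.py o4;python3 ov.py o4
```

```text
t 9.55 F [-3.07 -2.71 -2.64] tcp [0.5218 0.0161 0.0221] axial to seat -4.764797384222277 lateral 0.2678347826069672
t 9.6 F [-3.17 -3.1  -2.6 ] tcp [0.5218 0.0161 0.0221] axial to seat -4.776633433578326 lateral 0.2545224522804756
t 9.65 F [-3.24 -4.17 -2.94] tcp [0.5218 0.0161 0.0221] axial to seat -4.820158185502578 lateral 0.28541711444472634
```

View pics/o4.png

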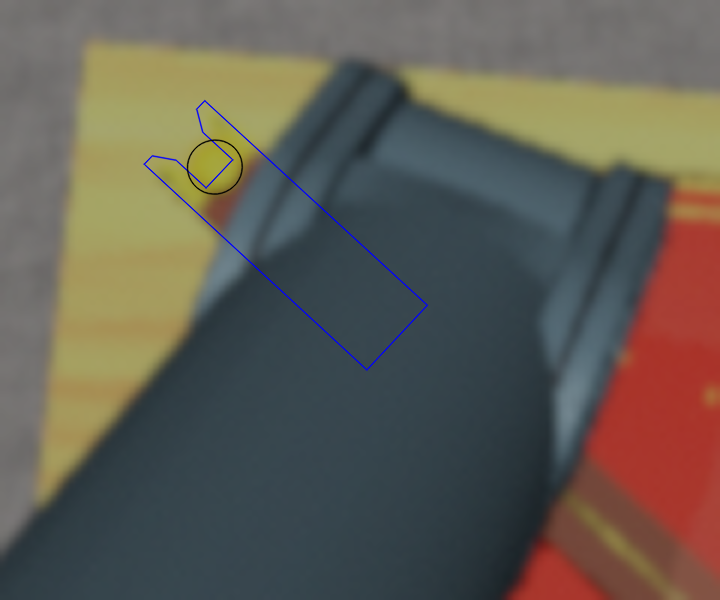

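Emit:
send_rows(
  increments=[
    [[0.6, 0, -0.3, 0, -0.25, 0], [1.18, 0, 0.0, 0, -0.5, 0], [2.36, 0, 0.02, 0, -1, 0], [2.36, 0, 0.02, 0, -1, 0], [2.36, 0, 0.02, 0, -1, 0], [1.18, 0, 0.01, 0, -0.5, 0], [0.6, 0, 0, 0, -0.25, 0], [0, 0, 0, 0, 0, 0]],
  ],
)

```text
t: 10.37
tcp_pos: [0.5297, 0.0089, 0.0222]
orientation: [-0.665, 0.665, -0.24, 0.239]
contact_force: [-4.0, -4.8, -2.6]
width: 0.0325
```

```bash
cat > st.py <<'E'
from h import *
s,R=Rt();M=R.as_matrix();x=M[:,0];z=M[:,2];t=s['tcp_pos'];F=s['contact_force'];T=s['torque']
post=np.array([.6163,.1128])
print('t %.2f yaw left to home %.2f deg  tcp'%(s['t'],np.degrees(np.arctan2(z[1],z[0])) ),t.round(4),'Fx(lat) %.2f Fz(axial) %.2f Fdown %.2f'%(F@x,F@z,F[2]),'Tvert %.3f'%T[2],'post-tcp lat %.2f ax %.2f'%tuple(((post-t[:2])*1000)@np.c_[x[:2],z[:2]]), 'home',round(np.degrees(np.arctan2(RB[1,1],RB[0,1])),2))
E
python3 st.py
```

```text
t 10.37 yaw left to home 50.35 deg  tcp [0.5297 0.0089 0.0222] Fx(lat) -0.04 Fz(axial) -6.27 Fdown -2.58 Tvert 0.059 post-tcp lat 0.33 ax 135.27 home 83.47
```

Emit:
send_rows(
  increments=[
    [[1.18, 0, -0.3, 0, -0.5, 0], [2.36, 0, -0.28, 0, -1, 0], [2.36, 0, 0.02, 0, -1, 0], [2.36, 0, 0.02, 0, -1, 0], [2.36, 0, 0.02, 0, -1, 0], [2.36, 0, 0.02, 0, -1, 0], [1.18, 0, 0.01, 0, -0.5, 0], [0, 0, 0, 0, 0, 0]],
  ],
)

```text
t: 11.03
tcp_pos: [0.5411, 0.0002, 0.0222]
orientation: [-0.677, 0.677, -0.205, 0.204]
contact_force: [-4.3, -2.7, -2.6]
width: 0.0323
```

```bash
python3 st.py
```

```text
t 11.03 yaw left to home 56.40 deg  tcp [5.411e-01 2.000e-04 2.220e-02] Fx(lat) -2.11 Fz(axial) -4.62 Fdown -2.58 Tvert 0.285 post-tcp lat 0.33 ax 135.45 home 83.47
```

Emit:
send_rows(
  increments=[
    [[0.9, 0, -0.2, 0, -0.5, 0], [2.26, 0, 0.02, 0, -1, 0], [2.36, 0, 0.02, 0, -1, 0], [2.36, 0, 0.02, 0, -1, 0], [2.36, 0, 0.02, 0, -1, 0], [2.36, 0, 0.02, 0, -1, 0], [1.18, 0, 0.01, 0, -0.5, 0], [0, 0, 0, 0, 0, 0]],
  ],
)

```text
t: 11.7
tcp_pos: [0.5532, -0.0072, 0.0223]
orientation: [-0.687, 0.687, -0.169, 0.169]
contact_force: [-3.2, -3.4, -3.3]
width: 0.0325
```

```bash
python3 st.py
```

```text
t 11.70 yaw left to home 62.37 deg  tcp [ 0.5532 -0.0072  0.0223] Fx(lat) -1.27 Fz(axial) -4.47 Fdown -3.29 Tvert 0.142 post-tcp lat 0.21 ax 135.60 home 83.47
```

Good; forces are stable. 21° remain. Continue and then view the catch.

Emit:
send_rows(
  increments=[
    [[1.1, 0, -0.2, 0, -0.5, 0], [2.36, 0, 0.02, 0, -1, 0], [2.36, 0, 0.02, 0, -1, 0], [2.36, 0, 0.02, 0, -1, 0], [2.36, 0, 0.02, 0, -1, 0], [2.36, 0, 0.02, 0, -1, 0], [1.18, 0, 0.01, 0, -0.5, 0], [0, 0, 0, 0, 0, 0]],
  ],
)

```text
t: 12.37
tcp_pos: [0.5661, -0.0133, 0.0224]
orientation: [-0.694, 0.695, -0.132, 0.133]
contact_force: [-2.6, -4.8, -2.9]
width: 0.0322
```

```bash
python3 st.py; python3 - <<'E'
from h import *
im=arm.capture('top')
cv2.imwrite('pics/t5.png',cv2.resize(im[140:310,190:400,::-1],None,fx=3.8,fy=3.5,interpolation=cv2.INTER_CUBIC))
im=arm.capture('wrist');cv2.imwrite('pics/w5.png',im[:,:,::-1])
E
```

```text
t 12.37 yaw left to home 68.36 deg  tcp [ 0.5661 -0.0133  0.0224] Fx(lat) -0.62 Fz(axial) -5.37 Fdown -2.87 Tvert 0.073 post-tcp lat 0.13 ax 135.74 home 83.47
```

View pics/t5.png

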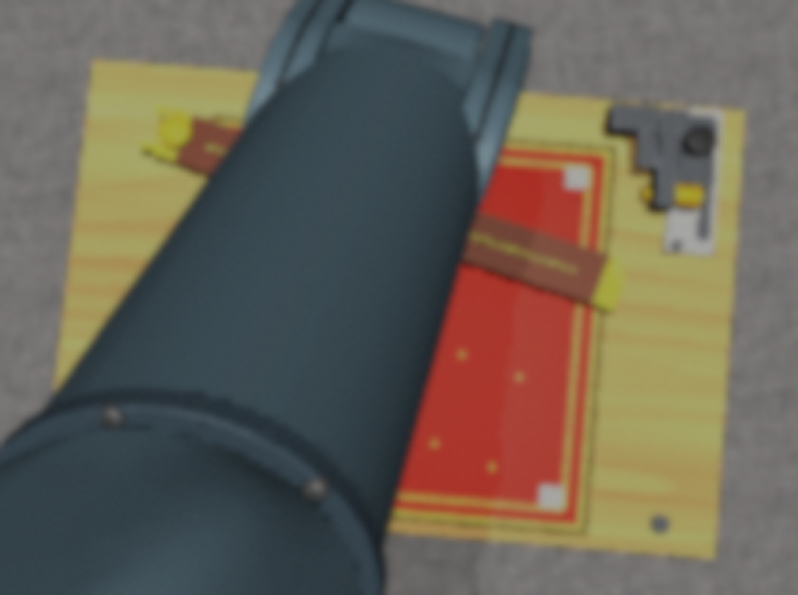

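View pics/w5.png

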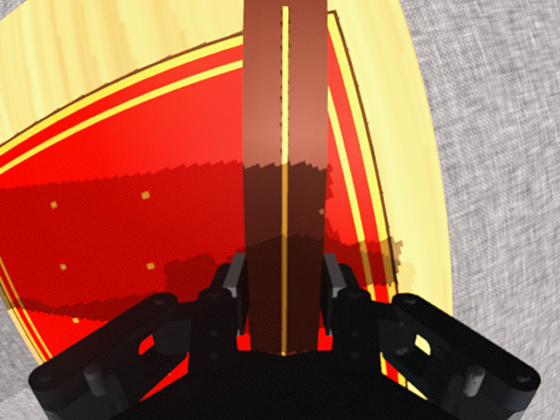

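```bash
python3 - <<'E'
from h import *
for z,pts in((.038,[[614,136],[625,136]]),(.026,[[648,195],[690,195]])):
  for u,v in pts:
    px=[190+(u+.5)/3.8-.5,140+(v+.5)/3.5-.5]
    w=unproj('top',px,z)[0];print(px,w,RB.T@(w[:2]-bc)*1000)
E
```

```text
[351.2105263157895, 178.5] [ 0.60745593 -0.15402093  0.038     ] [ 121.34178166 -122.21439387]
[354.10526315789474, 178.5] [ 0.60727599 -0.16069166  0.038     ] [ 121.92163141 -128.86231756]
[360.1578947368421, 195.35714285714286] [ 0.56936025 -0.17509884  0.026     ] [  85.89029825 -147.48793312]
[371.2105263157895, 195.35714285714286] [ 0.56867418 -0.20077854  0.026     ] [  88.12906991 -173.07905637]
```

Emit:
send_rows(
  increments=[
    [[1.1, 0, -0.4, 0, -0.5, 0], [2.36, 0, -0.28, 0, -1, 0], [2.36, 0, 0.02, 0, -1, 0], [2.36, 0, 0.02, 0, -1, 0], [2.36, 0, 0.02, 0, -1, 0], [2.36, 0, 0.02, 0, -1, 0], [1.18, 0, 0.01, 0, -0.5, 0], [0, 0, 0, 0, 0, 0]],
  ],
)

```text
t: 13.13
tcp_pos: [0.5793, -0.0181, 0.0224]
orientation: [0.701, -0.7, 0.096, -0.097]
contact_force: [-0.3, -2.7, -2.0]
width: 0.0328
```

```bash
python3 st.py
```

```text
t 13.13 yaw left to home 74.35 deg  tcp [ 0.5793 -0.0181  0.0224] Fx(lat) 0.41 Fz(axial) -2.73 Fdown -1.99 Tvert -0.129 post-tcp lat 0.30 ax 136.04 home 83.47
```

Emit:
send_rows(
  increments=[
    [[1.18, 0, 0.01, 0, -0.5, 0], [1.18, 0, 0.01, 0, -0.5, 0], [1.18, 0, 0.01, 0, -0.5, 0], [1.18, 0, 0.01, 0, -0.5, 0], [0, 0, 0, 0, 0, 0]],
  ],
)

```text
t: 13.55
tcp_pos: [0.5838, -0.0194, 0.0224]
orientation: [-0.702, 0.702, -0.084, 0.084]
contact_force: [0.7, -4.5, -3.1]
width: 0.0324
```

```bash
python3 st.py
```

```text
t 13.55 yaw left to home 76.34 deg  tcp [ 0.5838 -0.0194  0.0224] Fx(lat) 1.71 Fz(axial) -4.20 Fdown -3.09 Tvert -0.250 post-tcp lat 0.41 ax 136.12 home 83.47
```

Emit:
send_rows(
  increments=[
    [[1.18, 0, 0.01, 0, -0.5, 0], [1.18, 0, 0.01, 0, -0.5, 0], [0, 0, 0, 0, 0, 0], [0, 0, 0, 0, 0, 0]],
  ],
)

```text
t: 13.88
tcp_pos: [0.5858, -0.0199, 0.0224]
orientation: [-0.703, 0.703, -0.078, 0.078]
contact_force: [1.5, -4.3, -3.2]
width: 0.0323
```

```bash
python3 st.py
```

```text
t 13.88 yaw left to home 77.30 deg  tcp [ 0.5858 -0.0199  0.0224] Fx(lat) 2.41 Fz(axial) -3.91 Fdown -3.21 Tvert -0.338 post-tcp lat 0.54 ax 136.14 home 83.47
```

Emit:
send_rows(
  increments=[
    [[1.6, 0, 0, 0, -0.5, 0], [1.3, 0, 0.01, 0, -0.5, 0], [0, 0, 0, 0, 0, 0], [0, 0, 0, 0, 0, 0]],
  ],
)

```text
t: 14.22
tcp_pos: [0.5883, -0.0205, 0.0223]
orientation: [-0.703, 0.703, -0.072, 0.072]
contact_force: [0.9, -4.6, -2.9]
width: 0.0324
```

```bash
python3 st.py
```

```text
t 14.22 yaw left to home 78.32 deg  tcp [ 0.5883 -0.0205  0.0223] Fx(lat) 1.83 Fz(axial) -4.27 Fdown -2.92 Tvert -0.255 post-tcp lat 0.40 ax 136.16 home 83.47
```

Emit:
send_rows(
  increments=[
    [[1.2, 0, -0.1, 0, -0.5, 0], [1.2, 0, 0.0, 0, -0.5, 0], [0, 0, 0, 0, 0, 0], [0, 0, 0, 0, 0, 0]],
  ],
)

```text
t: 14.55
tcp_pos: [0.5903, -0.0209, 0.0222]
orientation: [0.704, -0.704, 0.066, -0.066]
contact_force: [-1.0, -5.1, -1.7]
width: 0.0325
```

```bash
python3 st.py
```

```text
t 14.55 yaw left to home 79.30 deg  tcp [ 0.5903 -0.0209  0.0222] Fx(lat) -0.06 Fz(axial) -5.17 Fdown -1.66 Tvert -0.512 post-tcp lat 0.75 ax 136.17 home 83.47
```

Emit:
send_rows(
  increments=[
    [[0.2, 0, -0.4, 0, 0, 0], [0.1, 0, -0.4, 0, 0, 0], [0, 0, 0, 0, 0, 0], [0, 0, 0, 0, 0, 0]],
  ],
)

```text
t: 14.88
tcp_pos: [0.5903, -0.0209, 0.0222]
orientation: [0.704, -0.704, 0.066, -0.065]
contact_force: [-3.5, -0.8, 0.2]
width: 0.0322
```

```bash
python3 st.py
```

```text
t 14.88 yaw left to home 79.34 deg  tcp [ 0.5903 -0.0209  0.0222] Fx(lat) -3.25 Fz(axial) -1.46 Fdown 0.16 Tvert -0.578 post-tcp lat 0.78 ax 136.19 home 83.47
```

Emit:
send_rows(
  increments=[
    [[0.6, 0, -0.1, 0, -0.25, 0], [0.6, 0, -0.1, 0, -0.25, 0], [0, 0, 0, 0, 0, 0], [0, 0, 0, 0, 0, 0]],
  ],
)

```text
t: 15.22
tcp_pos: [0.591, -0.0211, 0.0219]
orientation: [0.705, -0.704, 0.063, -0.062]
contact_force: [-4.8, 0.7, -1.3]
width: 0.0322
```

```bash
python3 st.py
```

```text
t 15.22 yaw left to home 79.83 deg  tcp [ 0.591  -0.0211  0.0219] Fx(lat) -4.85 Fz(axial) -0.13 Fdown -1.34 Tvert -0.898 post-tcp lat 1.22 ax 136.24 home 83.47
```

```bash
python3 - <<'E'
from h import *
im=arm.capture('top')
cv2.imwrite('pics/t6.png',cv2.resize(im[150:240,300:400,::-1],None,fx=7,fy=6.5,interpolation=cv2.INTER_CUBIC))
im=arm.capture('scene');cv2.imwrite('pics/s6.png',cv2.resize(im[150:270,140:340,::-1],None,fx=4,fy=4,interpolation=cv2.INTER_CUBIC))
E
python3 st.py
```

```text
t 15.32 yaw left to home 79.83 deg  tcp [ 0.591  -0.0211  0.0219] Fx(lat) -4.61 Fz(axial) 0.85 Fdown -0.33 Tvert -0.915 post-tcp lat 1.24 ax 136.22 home 83.47
```

View pics/t6.png

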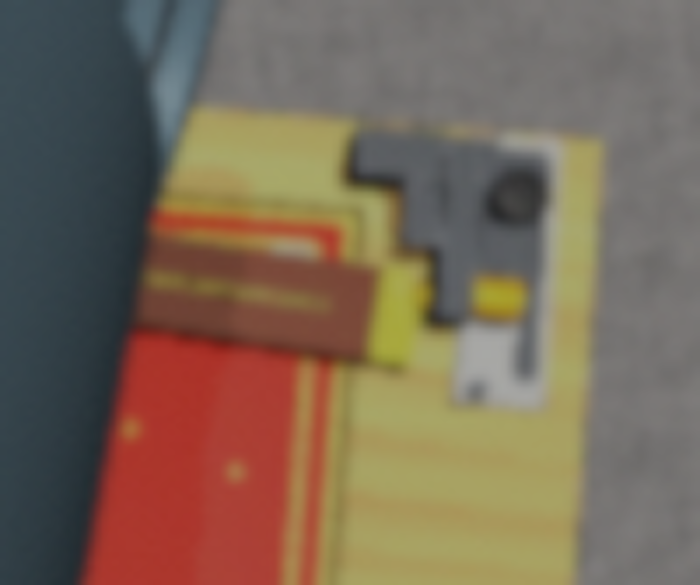

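View pics/s6.png

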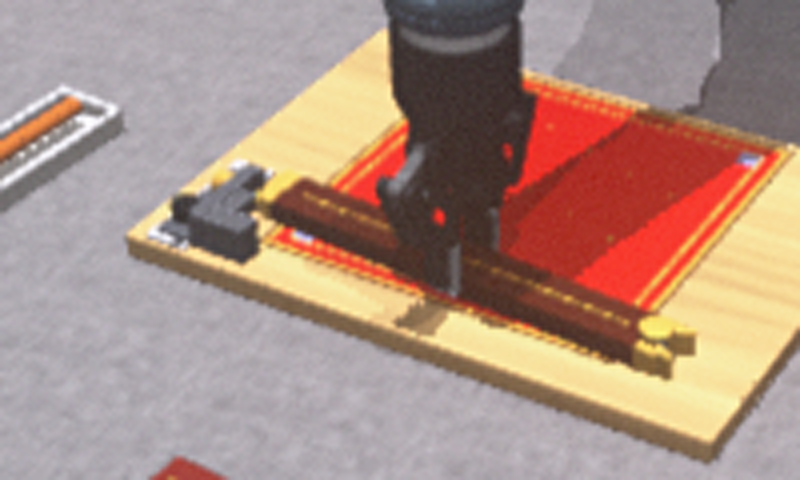

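Emit:
send_rows(
  increments=[
    [[0.6, 0, -0.1, 0, -0.3, 0], [0.3, 0, 0, 0, -0.2, 0], [0, 0, 0, 0, 0, 0], [0, 0, 0, 0, 0, 0]],
  ],
)

```text
t: 15.65
tcp_pos: [0.5919, -0.0213, 0.0219]
orientation: [0.705, -0.704, 0.061, -0.059]
contact_force: [-5.7, 2.3, -1.3]
width: 0.0326
```

```bash
python3 st.py
```

```text
t 15.65 yaw left to home 80.29 deg  tcp [ 0.5919 -0.0213  0.0219] Fx(lat) -6.01 Fz(axial) 1.31 Fdown -1.30 Tvert -1.070 post-tcp lat 1.49 ax 136.26 home 83.47
```

```bash
cat > sta.py <<'E'
from h import *
Fs=[];Ts=[]
for i in range(6):
    s,R=Rt();Fs.append(s['contact_force']);Ts.append(s['torque'])
    if i<5: arm.capture('top')
M=R.as_matrix();x=M[:,0];z=M[:,2];t=s['tcp_pos'];F=np.mean(Fs,0);T=np.mean(Ts,0);sd=np.std(Fs,0)
post=np.array([.6163,.1128]);lat=F@x;ty=-T[2]
a=(ty+.154*lat)/.29; b=lat-a
print('t %.2f yaw %.2f'%(s['t'],np.degrees(np.arctan2(z[1],z[0]))),t.round(4),'lat %.2f ax %.2f up %.2f'%(lat,F@z,F[2]),'T',T.round(3),'sd',sd.round(2),'fork %.2f toe %.2f'%(a,b),'post-tcp',(((post-t[:2])*1000)@np.c_[x[:2],z[:2]]).round(2))
E
python3 sta.py
```

```text
t 15.90 yaw 80.30 [ 0.5919 -0.0212  0.0219] lat -4.72 ax 0.71 up -0.65 T [ 0.397  1.055 -1.058] sd [0.6  0.49 0.59] fork 1.14 toe -5.86 post-tcp [  1.46 136.24]
```

Emit:
send_rows(
  increments=[
    [[0.6, 0, -0.1, 0, -0.2, 0], [0.6, 0, -0.1, 0, -0.2, 0], [0, 0, 0, 0, 0, 0]],
  ],
)

```text
t: 16.15
tcp_pos: [0.5925, -0.0214, 0.0219]
orientation: [0.705, -0.704, 0.059, -0.056]
contact_force: [-6.0, 1.2, 0.5]
width: 0.0327
```

```bash
python3 sta.py
```

```text
t 16.40 yaw 80.67 [ 0.5925 -0.0214  0.0218] lat -6.34 ax 1.18 up 0.44 T [ 0.518  1.323 -1.208] sd [0.44 0.47 0.24] fork 0.80 toe -7.14 post-tcp [  1.69 136.25]
```

Emit:
send_rows(
  increments=[
    [[0, -0.4, 0, 0, 0, 0], [0, -0.4, 0, 0, 0, 0], [0, 0, 0, 0, 0, 0], [0, 0, 0, 0, 0, 0]],
  ],
)

```text
t: 16.73
tcp_pos: [0.5928, -0.0215, 0.0223]
orientation: [0.705, -0.704, 0.058, -0.056]
contact_force: [-3.7, 3.9, -7.2]
width: 0.0324
```

```bash
python3 sta.py
```

```text
t 16.98 yaw 80.74 [ 0.5928 -0.0214  0.0222] lat -4.69 ax 2.84 up -6.98 T [ 0.72   0.977 -1.129] sd [0.28 0.59 0.54] fork 1.40 toe -6.09 post-tcp [  1.57 136.26]
```

Emit:
send_rows(
  increments=[
    [[0.5, 0.2, 0, 0, -0.2, 0], [0.5, 0.1, 0, 0, -0.2, 0], [0.2, 0, 0, 0, 0, 0]],
  ],
)

```text
t: 17.23
tcp_pos: [0.5951, -0.0219, 0.0225]
orientation: [0.705, -0.705, 0.054, -0.054]
contact_force: [-1.9, 3.6, -6.3]
width: 0.0324
```

```bash
python3 sta.py
```

```text
t 17.48 yaw 81.21 [ 0.5957 -0.022   0.0229] lat -2.78 ax 3.24 up -5.30 T [ 0.811  0.556 -0.255] sd [0.4  0.6  0.89] fork -0.60 toe -2.18 post-tcp [ -0.23 136.37]
```

Emit:
send_rows(
  increments=[
    [[0.8, 0.2, 0, 0, -0.4, 0], [0.9, 0.2, 0.05, 0, -0.4, 0], [0.5, 0, 0.05, 0, -0.2, 0], [0, 0, 0, 0, 0, 0]],
  ],
)

```text
t: 17.82
tcp_pos: [0.5979, -0.0224, 0.0227]
orientation: [0.706, -0.705, 0.048, -0.049]
contact_force: [-2.1, 4.8, -4.0]
width: 0.0325
```

```bash
python3 sta.py
```

```text
t 18.07 yaw 82.16 [ 0.5979 -0.0224  0.0227] lat -3.38 ax 4.36 up -3.85 T [ 1.063  0.55  -0.389] sd [0.43 0.28 0.17] fork -0.45 toe -2.93 post-tcp [ -0.2  136.43]
```

Emit:
send_rows(
  increments=[
    [[0.9, 0.1, 0.15, 0, -0.4, 0], [0.9, 0.1, 0.15, 0, -0.4, 0], [0.5, 0, 0.1, 0, -0.2, 0], [0, 0, 0, 0, 0, 0]],
  ],
)

```text
t: 18.4
tcp_pos: [0.6, -0.0227, 0.0225]
orientation: [0.706, -0.706, 0.042, -0.042]
contact_force: [-4.0, 2.5, -3.5]
width: 0.0323
```

```bash
python3 sta.py
```

```text
t 18.65 yaw 83.13 [ 0.6    -0.0227  0.0225] lat -3.57 ax 3.41 up -3.06 T [ 0.987  0.668 -0.452] sd [0.55 0.66 0.5 ] fork -0.34 toe -3.23 post-tcp [-6.0000e-02  1.3646e+02]
```

Emit:
send_rows(
  increments=[
    [[0.8, 0, 0.15, 0, -0.3, 0], [0.6, 0, 0.1, 0, -0.3, 0], [0, 0, 0, 0, 0, 0], [0, 0, 0, 0, 0, 0]],
  ],
)

```text
t: 18.98
tcp_pos: [0.6016, -0.0229, 0.0225]
orientation: [0.706, -0.706, 0.038, -0.039]
contact_force: [-1.8, 3.4, -3.5]
width: 0.0319
```

```bash
python3 sta.py
```

```text
t 19.23 yaw 83.74 [ 0.6016 -0.0229  0.0224] lat -2.39 ax 3.49 up -2.76 T [ 0.908  0.457 -0.293] sd [0.39 0.46 0.43] fork -0.26 toe -2.13 post-tcp [ -0.22 136.48]
```

Emit:
send_rows(
  increments=[
    [[0.5, 0, 0.05, 0, -0.2, 0], [0.5, 0, 0.05, 0, -0.2, 0], [0, 0, 0, 0, 0, 0], [0, 0, 0, 0, 0, 0]],
  ],
)

```text
t: 19.57
tcp_pos: [0.6022, -0.0229, 0.0223]
orientation: [0.706, -0.706, 0.036, -0.036]
contact_force: [-3.0, 5.6, -2.3]
width: 0.0324
```

```bash
python3 sta.py
```

```text
t 19.82 yaw 84.12 [ 0.6022 -0.0229  0.0223] lat -2.97 ax 4.05 up -1.69 T [ 1.001  0.576 -0.499] sd [0.64 0.71 0.5 ] fork 0.14 toe -3.11 post-tcp [7.0000e-02 1.3648e+02]
```

Emit:
send_rows(
  increments=[
    [[0.5, 0, 0.1, 0, -0.2, 0], [0.5, 0, 0.1, 0, -0.2, 0], [0, 0, 0, 0, 0, 0], [0, 0, 0, 0, 0, 0]],
  ],
)

```text
t: 20.15
tcp_pos: [0.6031, -0.023, 0.0221]
orientation: [-0.706, 0.706, -0.034, 0.034]
contact_force: [-2.3, 3.6, -2.3]
width: 0.0323
```

```bash
python3 sta.py
```

```text
t 20.40 yaw 84.52 [ 0.6031 -0.023   0.0221] lat -3.62 ax 3.78 up -2.48 T [ 0.875  0.612 -0.54 ] sd [0.49 0.53 0.52] fork -0.06 toe -3.56 post-tcp [  0.2  136.46]
```

Look at the toe.

```bash
python3 - <<'E'
from h import *
im=arm.capture('top')
cv2.imwrite('pics/t7.png',cv2.resize(im[150:240,300:400,::-1],None,fx=7,fy=6.5,interpolation=cv2.INTER_CUBIC))
E
```

```text
(no output)
```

View pics/t7.png

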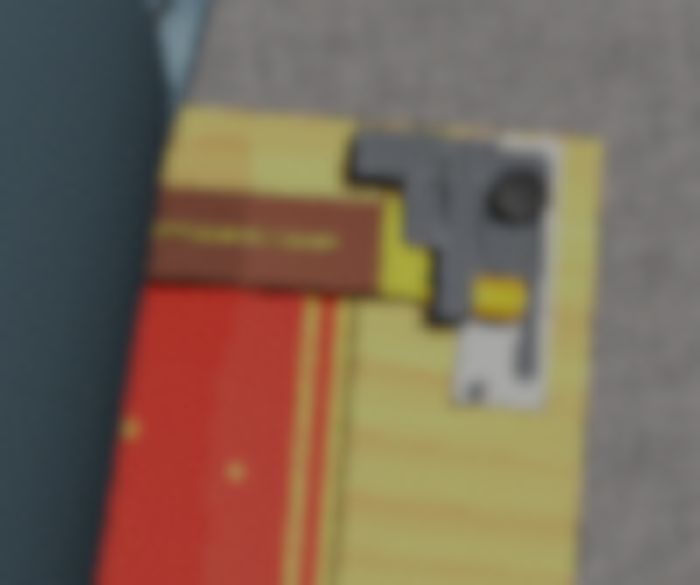

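Emit:
send_rows(
  increments=[
    [[0.6, 0, 0.05, 0, -0.2, 0], [0.6, 0, 0.05, 0, -0.2, 0], [0, 0, 0, 0, 0, 0], [0, 0, 0, 0, 0, 0]],
  ],
)

```text
t: 20.78
tcp_pos: [0.6062, -0.0242, 0.0228]
orientation: [-0.706, 0.707, -0.03, 0.032]
contact_force: [2.1, 0.1, -2.9]
width: 0.0325
```

```bash
python3 sta.py
```

```text
t 21.03 yaw 84.97 [ 0.606  -0.0239  0.0228] lat 3.37 ax -0.74 up -2.99 T [-0.156 -0.739  0.498] sd [0.73 0.66 0.81] fork 0.07 toe 3.30 post-tcp [ -1.76 137.04]
```

Emit:
send_rows(
  increments=[
    [[0.3, 0.2, 0.2, 0, -0.3, 0], [0.3, 0.2, 0.2, 0, -0.2, 0], [0, 0, 0, 0, 0, 0], [0, 0, 0, 0, 0, 0]],
  ],
)

```text
t: 21.37
tcp_pos: [0.6057, -0.0233, 0.0221]
orientation: [-0.706, 0.707, -0.028, 0.029]
contact_force: [4.3, -3.3, -1.4]
width: 0.0324
```

```bash
python3 sta.py
```

```text
t 21.62 yaw 85.37 [ 0.6057 -0.0233  0.0221] lat 4.51 ax -2.16 up -1.61 T [-0.619 -0.98   0.212] sd [0.54 0.72 0.42] fork 1.66 toe 2.84 post-tcp [ -0.4  136.49]
```

Emit:
send_rows(
  increments=[
    [[0.4, 0.2, 0, 0, -0.2, 0], [0.4, 0, 0, 0, -0.1, 0], [0, 0, 0, 0, 0, 0], [0, 0, 0, 0, 0, 0]],
  ],
)

```text
t: 21.95
tcp_pos: [0.6058, -0.0233, 0.0217]
orientation: [-0.706, 0.707, -0.027, 0.027]
contact_force: [3.1, -3.6, -0.4]
width: 0.0322
```

```bash
python3 sta.py
```

```text
t 22.20 yaw 85.67 [ 0.6058 -0.0233  0.0217] lat 3.17 ax -3.84 up 0.04 T [-0.846 -0.619 -0.236] sd [0.43 0.41 0.35] fork 2.50 toe 0.67 post-tcp [  0.21 136.48]
```

Emit:
send_rows(
  increments=[
    [[0.4, 0, -0.2, 0, 0, 0], [0.4, 0, -0.1, 0, 0, 0], [0, 0, 0, 0, 0, 0], [0, 0, 0, 0, 0, 0]],
  ],
)

```text
t: 22.53
tcp_pos: [0.6059, -0.0232, 0.0215]
orientation: [-0.707, 0.707, -0.027, 0.026]
contact_force: [0.0, -3.3, 2.9]
width: 0.0323
```

```bash
python3 sta.py;  python3 - <<'E'
from h import *
im=arm.capture('top')
cv2.imwrite('pics/t8.png',cv2.resize(im[150:240,300:400,::-1],None,fx=7,fy=6.5,interpolation=cv2.INTER_CUBIC))
E
```

```text
t 22.78 yaw 85.71 [ 0.6058 -0.0232  0.0215] lat -0.95 ax -4.39 up 3.45 T [-0.909  0.319 -0.297] sd [0.65 0.69 0.43] fork 0.52 toe -1.47 post-tcp [  0.25 136.43]
```

View pics/t8.png

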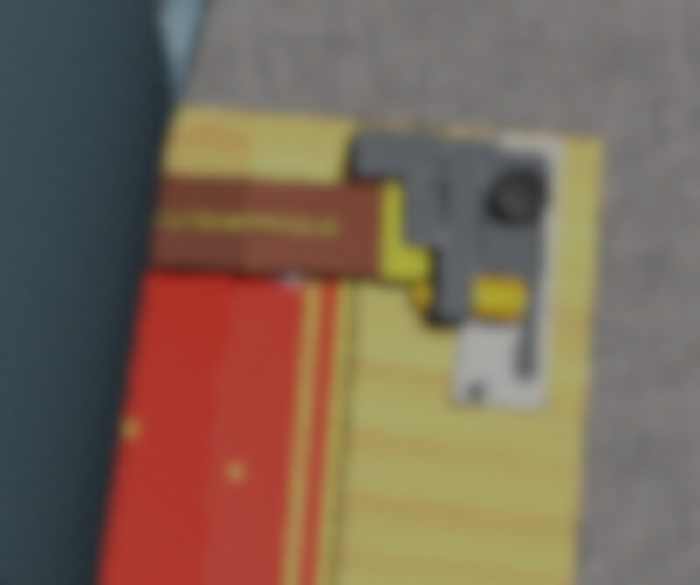

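Emit:
send_rows(
  increments=[
    [[0, 0, 0, 0, 0, 0], [0, 0, 0, 0, 0, 0], [0, 0, 0, 0, 0, 0], [0, 0, 0, 0, 0, 0], [0, 0, 0, 0, 0, 0], [0, 0, 0, 0, 0, 0], [0, 0, 0, 0, 0, 0], [0, 0, 0, 0, 0, 0]],
  ],
  claw=0,
)

```text
t: 23.5
tcp_pos: [0.6066, -0.0229, 0.0216]
orientation: [0.707, -0.707, 0.026, -0.026]
contact_force: [0.3, 0.3, 0.3]
width: 0.0853
```

Emit:
send_rows(
  increments=[
    [[0, -5, 0, 0, 0, 0], [0, -15, 0, 0, 0, 0], [0, -30, 0, 0, 0, 0], [0, -40, 0, 0, 0, 0], [0, -40, 0, 0, 0, 0], [0, -40, 0, 0, 0, 0], [0, -15, 0, 0, 0, 0], [0, 0, 0, 0, 0, 0]],
  ],
)

```text
t: 24.17
tcp_pos: [0.6097, -0.0236, 0.213]
orientation: [0.707, -0.706, 0.023, -0.03]
contact_force: [-0.0, 0.4, 0.6]
width: 0.0852
```

```bash
python3 sta.py;  python3 - <<'E'
from h import *
p=arm.camera_params('wrist');im=arm.capture('wrist');cv2.imwrite('pics/w9.png',im[:,:,::-1])
for n in('bar_mid','board'):
    for d in arm.silhouettes('wrist',n)[:1]:
        ys,xs=np.nonzero(d['pixels']);z={'bar_mid':.034,'board':.018}[n]
        W=unproj('wrist',np.c_[xs,ys],z,p)[:,:2]*1000
        print(n,d['confidence'],cv2.minAreaRect(W.astype(np.float32)))
im=arm.capture('top')
cv2.imwrite('pics/t9.png',cv2.resize(im[150:240,300:400,::-1],None,fx=7,fy=6.5,interpolation=cv2.INTER_CUBIC))
E
```

```text
t 24.42 yaw 85.72 [ 0.6055 -0.0229  0.2054] lat -0.26 ax -0.21 up -0.14 T [0.007 0.02  0.004] sd [0.47 0.45 0.58] fork -0.15 toe -0.11 post-tcp [  0.66 136.11]
bar_mid 0.58 ((607.7124633789062, -21.46282958984375), (305.53717041015625, 36.37060546875), 85.31708526611328)
```

View pics/w9.png

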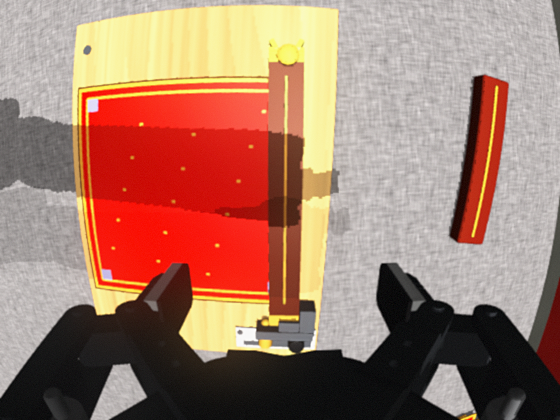

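View pics/t9.png

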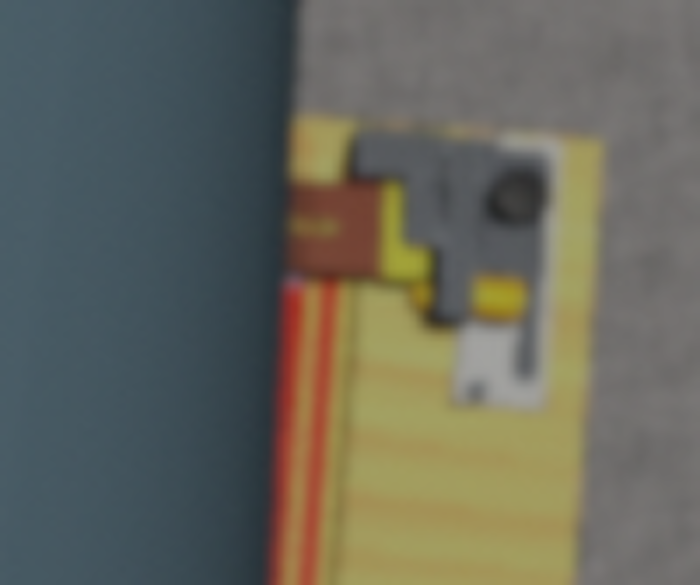

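```bash
python3 -c "
from workcell import arm
print(arm.finish_job())"
```

```text
the job is handed in; nothing more can be done
None
```

I hooked the bar on the post, swung it home past the plunger, let go and handed the job in at about 24 s of the 64 s. No verdict was reported.

- **Hooking:** I gripped the bar near its middle and slid the fork on at a slant of about 0.66 rad. Contact came at about 4.5 N along the bar, about 5 mm later than my first estimate; the top picture showed the post within the prongs.
- **Swing:** I turned the bar about the post in small steps. The force along the bar was mostly 2.5 to 5 N and peaked at about 6 N. At the plunger the sideways force on the toe, worked out from the wrist readings, peaked at about 7 N. That is above the stated 2 to 5 N. The bar was rubbing on the board, so I lifted it slightly and it went over. It clicked when the sideways force changed sign and the arm jumped about 3 mm.
- **Last checks, after release:**
  - The post's head sits in the fork.
  - The toe lies against the back stop with the plunger behind its square corner.
  - The bar is 0.03 to 0.04 rad off the board's line; the limit is 0.065.
  - Wrist force is about zero, and the gripper is clear about 0.2 m up.
  - I never went near the inkstone or the brush tray.

**Not checked:** I could only infer the forces on the post and catch from the wrist. Near the plunger I could not separate its push along the bar, so my estimate of up to about 10–11 N on the catch is uncertain. I had no reading of the stop's force after release. My last check did not find the board in the wrist picture, so the bar's angle is compared with its pose measured at the start.

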